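# Load the armour-plate chute of the scanning bench

## Task

Load the two whole armour plates (one end square, the other round, with an upright lug) into the sloping chute on the bench, one behind the other: each lying flat with its lug up and its round end pointing downhill, the first slid down to the stop and the second right behind it. Leave the broken half plate where it lies.

Things in the scene. Friction and masses are not known exactly. Their poses are not given: they have to be found in the camera images.
- plate_a: clay armour plate 70 x 46 x 9 mm, 70 g: +x end square, -x end a half circle of radius 23. A lug to hold it by, 24 mm along x, 14 wide (y), stands on its top face and rises 26 mm above it (top 35 mm above the underside), centred 10 mm from the middle towards the square end. Origin: middle of the underside; x to the square end, z out of the lug side. Starts flat on the bench, lug up.
- plate_b: the second whole plate, the same in every way as plate_a, same origin and axes. Either may go in first.
- chute: fixed open channel, 66 mm wide inside, rising at 20 deg towards its +x; walls 14 mm high, 4 thick; a 24 mm stop closes the low end. Origin: on the bench under its foot; x level, uphill. Floor, on y = 0, runs from the stop at x -100, z 30 to x 97, z 102 mm. It is slippery: a plate let go on it slides down to the stop or the next plate. Home origins: x -67, z 42 (first); x -1, z 66 (second).
- broken: broken half of such a plate, to be left alone: the square end with the same lug but no round end, 34 mm long, 46 mm wide, 9 mm thick (a small ragged tongue adds 8 mm). Origin: middle of the 34 x 46 mm underside, z up.
Not all that is in view belongs to the job. What is shaped like the plate_b but green or yellow is not meant.

How it is judged:
By the outcome, as a careful person would: the job done as asked, in the order asked, and still so for the second after the job is handed in, with the robot touching nothing.
It also fails if it takes over 59 s, if anything falls off the work surface, if the arm or the gripper's body presses on something with over 40 N, if the wrist force passes 120 N, or if a joint passes its speed limit or range.

## Robot

A 6-joint arm with a two-finger parallel gripper is mounted at the origin on the work surface. World frame = base frame: x ahead of the robot, y to its left, z up, the work surface at z = 0. Lengths are in mm, angles in degrees, forces in N, time in s.
With the tool pointing down it reaches from about 350 to 875 mm from the base axis. Payload 4.2 kg.
Tool frame: the origin (TCP) lies midway between the tips of the shut fingers; the grasp point (between the pads) lies 19 mm behind it; z points along the fingers, y is the line along which they close (so a half turn about z gives the same grasp; the last joint's range is limited). The gripper opens to 87 mm and grips with 3 to 60 N. Pads are 19 mm wide; open, the fingers measure 117 mm over their backs; the gripper's body (75 mm by 190 mm) begins 51 mm behind the grasp point.
Start: joints at [-57.433, 22.042, 0.453, 0, -68.411, -14.817], TCP at [190.558, -595.22, 222.55] pointing down, gripper open.
Joint ranges: [-179.83, 179.83], [-69.29, 118.12], [-61.27, 80.66], [-181.25, 117.63], [-171.15, -9.14], [-177.46, 177.46]. Speed limits (degrees/s): [159.86, 159.86, 180, 180, 180, 180].

## Interface

Orientations are given as a 3x3 rotation matrix whose columns are the frame's x, y, z axes.
In Python, from cell import r gives the robot as it stands.
- The arm moves only by the tool play_rows, never from a script. Its argument "moves" is a list of rows, each an object with "claw": the closure, from 0 (fully open) to 1 (shut); "delta_pos": the shift along the tool's x, y, z in cm, a list of three; "rotation": the turn, a rotation vector about the tool's x, y, z in rad, a list of three. In form: [{"claw": claw, "delta_pos": [dx, dy, dz], "rotation": [ax, ay, az]}, ...]. A call has 1 to 12 rows; each row shifts and turns the commanded pose from where the row before left it, along the tool's axes as they then stand; what a row does not reach is not made up. A row lasts 1/12 s, in which the tool goes at most 41.7 mm and 7.16 degrees, less where a joint would pass 70% of its speed; a pose out of reach is approached as far as the arm can. A call with a gripper value outside its range is refused whole. The fingers move at their own pace and stop on an object; "newtons" is the grip in N (left out, the last holds). Time passes only in rows, so rows that do not move let the fingers close. It gives the time, the measured TCP pose, the force, the opening and the grip force at its end, in the units of the state.
- r.read_state(): the state, without advancing time (a new reading comes with each control period).
- r.get_image(name): name is "scene" or "top" or "wrist"; returns a dict with "img" (420x560x3 uint8, blue, green, red), "depth" (420x560 float32, mm along the optical axis (not along the pixel's ray), 0 where there is no reading), "fx", "fy", "cx", "cy" (pixels), "rvec" (rotation vector, rad) and "tvec" (3), from world to camera coordinates, as OpenCV has them. Camera axes: x right, y down, z forward; pixel columns grow to the right and rows downward; lengths in mm; the calibration is good to about 2 mm. A picture is of the moment at which its call begins.
- r.close_job(): hands the job in; it is judged then, once.
The state is a dict: "clock": time; "q": joint angles; "qd": joint speeds; "effort": joint torques, N m; "position": TCP position; "ee_rot": TCP orientation; "wrist_force": force on the tool from outside, world axes, zero at the start; "wrist_torque": the same for the moment, N m; "opening": opening from 0.0 (shut) to 1.0 (fully open); "grip_force": force on a finger pad.
Only numpy, scipy, OpenCV 4.12 (cv2) and the standard library are available. Lean on these libraries where they do the work, as an engineer would, in place of code of your own. Each camera call takes 0.05 s, during which the arm holds its last target. There are 200 camera calls.

## Working session

There is one attempt and no reset: what is moved stays moved. The work goes in short steps, Python scripts to look and compute and a tool call to move; the robot and the scene stay as the last step left them, time stands still between calls to the robot, and variables do not carry over. Pictures are saved under pics/ and viewed, at most 10 in all, crops included, and the job is handed in when it is done.

Besides the shell and the picture viewer there is one more tool, called after "Call:" as name(argument=value, ...), one argument or row to a line, values as JSON. play_rows: Moves the arm, as the interface text tells. Its arguments: {"type":"object","properties":{"moves":{"type":"array","items":{"type":"object","properties":{"claw":{"type":"number"},"delta_pos":{"type":"array","items":{"type":"number"}},"rotation":{"type":"array","items":{"type":"number"}}}}},"newtons":{"type":"number"}},"required":["moves"]}

```bash
mkdir -p pics; cat > h.py <<'E'
import numpy as np, cv2
from cell import r
def cam(n):
    d=r.get_image(n); d['R']=cv2.Rodrigues(np.array(d['rvec'],float))[0]; d['t']=np.array(d['tvec'],float).ravel(); return d
def cloud(d):
    h,w=d['depth'].shape; u,v=np.meshgrid(np.arange(w),np.arange(h)); z=d['depth'].astype(float)
    p=np.stack([(u-d['cx'])/d['fx']*z,(v-d['cy'])/d['fy']*z,z],-1)
    return (p-d['t'])@d['R']
def ray(d,u,v,zp):
    k=np.array([(u-d['cx'])/d['fx'],(v-d['cy'])/d['fy'],1])@d['R']; c=-d['t']@d['R']
    return c+k*(zp-c[2])/k[2]
def pix(d,p):
    q=d['R']@np.array(p,float)+d['t']; return q[0]/q[2]*d['fx']+d['cx'],q[1]/q[2]*d['fy']+d['cy']
E
python3 - <<'E'
from h import *
for n in('top','scene'):
    d=cam(n); cv2.imwrite(f'pics/{n}.png',d['img']); np.savez(f'{n}.npz',**{k:v for k,v in d.items()}); print(n,-d['t']@d['R'],d['R'][2])
s=r.read_state();print(s['clock'],s['position'],s['ee_rot'],s['wrist_force'],s['opening'])
E
```

```text
top [341.16790309 -44.30525922 878.66212917] [ 0.10948631 -0.01879953 -0.99381051]
scene [1192.11123767  329.0511018   780.408961  ] [-0.64908482 -0.3433417  -0.67882647]
0.1 [ 190.38888063 -594.7275636   221.54813339] [[-9.52440490e-01 -3.04723795e-01 -7.21786706e-04]
 [-3.04724626e-01  9.52438678e-01  1.86167044e-03]
 [ 1.20162295e-04  1.99307649e-03 -9.99998007e-01]] [ 0.0462156   0.53259458 -0.33575771] 0.9998266560049854
```

View pics/top.png

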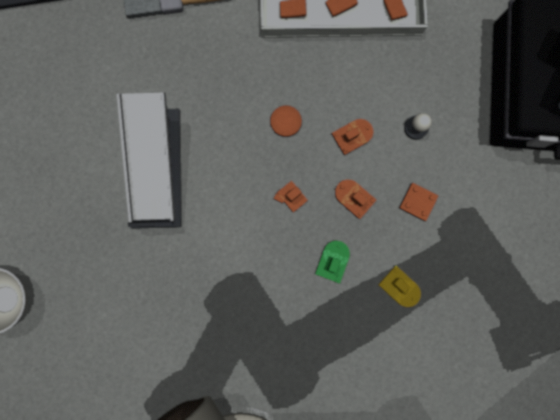

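View pics/scene.png

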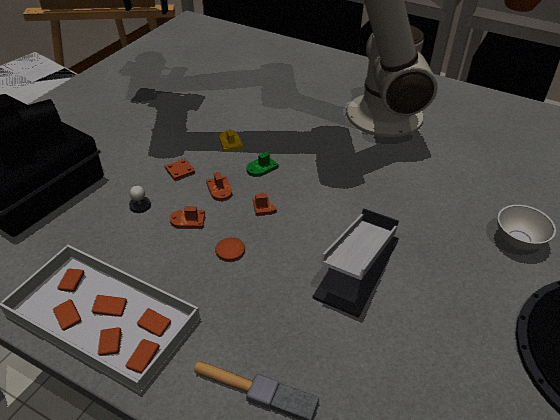

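Top view: the two whole orange plates are at (353,135) and (356,198), each with a square end, a round end and a lug. The broken half at (291,196) has no round end. The green (333,261) and yellow (401,287) lookalikes, the disc (286,121) and the tile (419,201) aren't meant. The chute is at (148,157). Next I'll measure these and make one enlarged crop.

```bash
python3 - <<'E'
from h import *
d=dict(np.load('top.npz'));im=d['img'];P=cloud(d)
hsv=cv2.cvtColor(im,cv2.COLOR_BGR2HSV)
m=cv2.inRange(hsv,(0,120,60),(16,255,255))
n,l,st,c=cv2.connectedComponentsWithStats(m)
for i in range(1,n):
    if st[i,4]<150 or c[i][1]<50: continue
    q=P[l==i]; hi=q[q[:,2]>25]; lo=q[(q[:,2]<20)]
    print(c[i].round(),st[i,4],'zmax',q[:,2].max().round(1),'lug',hi.mean(0).round(1) if len(hi) else 0,len(hi),'lo',lo.mean(0).round(1))
    if len(hi)>10:
        # plate mask by rays onto z=9 plane, lug top by rays onto z=35
        ys,xs=np.where((l==i)); 
        r2=cv2.minAreaRect(lo[:,:2].astype(np.float32)); print('  plate rect',r2)
        r3=cv2.minAreaRect(hi[:,:2].astype(np.float32)); print('  lug rect',r3)
# chute
sub=P[85:235,110:185].reshape(-1,3); ii=sub[:,2]>24
s=sub[ii]; print('chute n',len(s),s.min(0),s.max(0)); print(cv2.minAreaRect(s[:,:2].astype(np.float32)))
for v in range(88,232,8): print(v,[tuple(P[v,u].round().astype(int)) for u in (122,126,132,148,162,168,172)])
cv2.imwrite('pics/crop.png',cv2.resize(im[95:235,255:445],None,fx=4,fy=4,interpolation=cv2.INTER_CUBIC))
E
```

```text
[285. 121.] 719 zmax 878.7 lug [341.2 -44.3 878.7] 3 lo [605.9 -91.5  12.3]
[353. 135.] 848 zmax 878.7 lug [ 563.7 -199.    73.9] 127 lo [ 577.8 -213.6    9. ]
  plate rect ((579.3936157226562, -215.10009765625), (44.65110778808594, 67.82554626464844), 28.8159236907959)
  lug rect ((466.27410888671875, -125.21357727050781), (20.93795394897461, 297.2415771484375), 53.07925033569336)
[354. 197.] 882 zmax 878.7 lug [ 456.3 -210.1   60.4] 129 lo [ 465.3 -207.6    8.9]
  plate rect ((466.87725830078125, -208.38597106933594), (68.28315734863281, 45.268489837646484), 46.706764221191406)
  lug rect ((398.4450378417969, -137.2581787109375), (24.886550903320312, 216.94313049316406), 38.18523406982422)
[291. 196.] 500 zmax 878.7 lug [ 468.6 -100.4   41.8] 113 lo [467.5 -96.2   9. ]
  plate rect ((466.153564453125, -96.18397521972656), (44.54231262207031, 40.8677978515625), 39.48898696899414)
  lug rect ((412.9357604980469, -71.13066101074219), (19.249723434448242, 152.02096557617188), 62.288551330566406)
[418. 202.] 814 zmax 16.9 lug 0 0 lo [ 455.1 -324.2   10. ]
chute n 6364 [341.16790309 -44.
[... 5328 characters left out ...]
), (np.int64(447), np.int64(105), np.int64(51))]
216 [(np.int64(441), np.int64(203), np.int64(-1)), (np.int64(440), np.int64(195), np.int64(2)), (np.int64(436), np.int64(174), np.int64(39)), (np.int64(436), np.int64(149), np.int64(31)), (np.int64(436), np.int64(125), np.int64(31)), (np.int64(436), np.int64(115), np.int64(29)), (np.int64(434), np.int64(105), np.int64(47))]
224 [(np.int64(426), np.int64(202), np.int64(1)), (np.int64(426), np.int64(196), np.int64(-3)), (np.int64(421), np.int64(171), np.int64(51)), (np.int64(420), np.int64(145), np.int64(50)), (np.int64(420), np.int64(121), np.int64(51)), (np.int64(420), np.int64(111), np.int64(51)), (np.int64(420), np.int64(105), np.int64(51))]
```

View pics/crop.png

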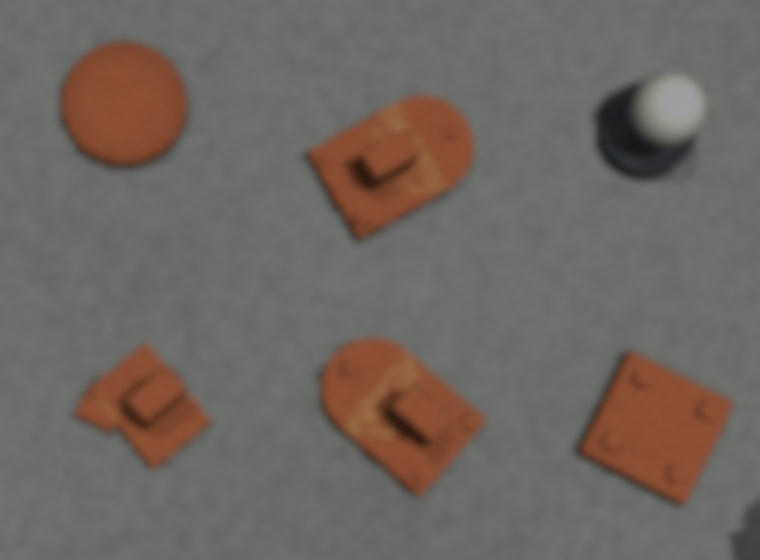

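The crop confirms both whole plates: A at (390,160), B at (400,415), each with a round end and a lug. At (150,400) is the broken half, with its ragged tongue. Next come the chute pose and lug checks, then the moves.

```bash
cat >> h.py <<'E'
from scipy.spatial.transform import Rotation as Ro
def Rz(a): return Ro.from_euler('z',a,degrees=True).as_matrix()
def go(pos,yaw,tilt=0):
    """tool x at world angle yaw, z down; tilt = turn about tool y; prints translation (cm, tool axes now) then rotvec"""
    s=r.read_state(); R=np.array(s['ee_rot']); Rt=Rz(yaw)@np.diag([1,-1,-1.])@Ro.from_euler('y',tilt,degrees=True).as_matrix()
    print('dpos cm',(R.T@(np.array(pos)-s['position'])/10).round(3),'rotvec',Ro.from_matrix(R.T@Rt).as_rotvec().round(4),
      'after-rot dpos',(Rt.T@(np.array(pos)-s['position'])/10).round(3)); print('q',np.round(s['q'],1),'pos',np.round(s['position'],1),'f',np.round(s['wrist_force'],1),'t',s['clock'],'open',s['opening'],s['grip_force'])
E
python3 - <<'E'
from h import *
d=dict(np.load('top.npz'));P=cloud(d);P[d['depth']==0]=np.nan
# floor plane
f=P[105:205,136:158].reshape(-1,3);f=f[np.isfinite(f[:,0])]
A=np.c_[f[:,:2],np.ones(len(f))];k=np.linalg.lstsq(A,f[:,2],rcond=None)[0]
for _ in range(3):
    e=abs(f[:,2]-A@k)<4;k=np.linalg.lstsq(A[e],f[e,2],rcond=None)[0]
print('slope',np.degrees(np.arctan(np.hypot(k[0],k[1]))),'yaw',np.degrees(np.arctan2(k[1],k[0])))
S=P[85:235,112:185].reshape(-1,3);S=S[np.isfinite(S[:,0])]
h=S[:,2]-(S[:,:2]@k[:2]+k[2]); wl=S[(h>10)&(h<18)&(S[:,2]>40)&(S[:,0]>435)&(S[:,0]<625)]
for side in (0,1):
    w=wl[(wl[:,1]>142)==side]; c=np.polyfit(w[:,0],w[:,1],1); 
    w=w[abs(w[:,1]-np.polyval(c,w[:,0]))<6]; c=np.polyfit(w[:,0],w[:,1],1); print('wall',side,len(w),c,np.polyval(c,[440,530,620]))
print('x where z=66 at y=142', (66-k[2]-k[1]*142)/k[0], 'floor end x max', S[(abs(h)<3)&(S[:,2]>80),0].max())
for u,v in((353,135),(354,197)):
    q=P[v-22:v+22,u-22:u+22].reshape(-1,3);q=q[(q[:,2]>28)&(q[:,2]<45)]
    print('lug',len(q),np.median(q,0),cv2.minAreaRect(q[:,:2].astype(np.float32)))
go([460,-216,100],226.7)
E
```

```text
slope 19.96842873643424 yaw -0.44429109769552594
wall 0 347 [1.29279063e-02 1.00898368e+02] [106.58664649 107.75015806 108.91366962]
wall 1 392 [1.25235991e-02 1.70930949e+02] [176.44133276 177.56845667 178.69558059]
x where z=66 at y=142 530.7092657714496 floor end x max 628.8579326717092
lug 115 [ 575.14241581 -206.93724488   34.49207701] ((575.2484741210938, -206.8349609375), (14.106754302978516, 24.522188186645508), 28.770267486572266)
lug 121 [ 459.88980946 -215.45830436   34.74733683] ((460.25543212890625, -215.94482421875), (23.81338119506836, 14.202878952026367), 47.61501693725586)
dpos cm [-37.221  27.832  12.206] rotvec [ 2.000e-03  4.000e-04 -5.054e-01] after-rot dpos [-46.053   6.352  12.155]
q [-57.4  22.1   0.4  -0.  -68.4 -14.8] pos [ 190.4 -594.7  221.5] f [ 0.   0.5 -0.3] t 0.1 open 0.9998266560049854 0.0
```

Call:
play_rows(
  moves=[
    {"claw":0.45,"delta_pos":[0,0,0],"rotation":[0,0,-0.101]},
    {"claw":0.45,"delta_pos":[0,0,0],"rotation":[0,0,-0.101]},
    {"claw":0.45,"delta_pos":[0,0,0],"rotation":[0,0,-0.101]},
    {"claw":0.45,"delta_pos":[0,0,0],"rotation":[0,0,-0.101]},
    {"claw":0.45,"delta_pos":[0,0,0],"rotation":[0,0,-0.101]},
    {"claw":0.45,"delta_pos":[-2.88,0.4,0.7],"rotation":[0,0,0]},
    {"claw":0.45,"delta_pos":[-2.88,0.4,0.7],"rotation":[0,0,0]},
    {"claw":0.45,"delta_pos":[-2.88,0.4,0.7],"rotation":[0,0,0]},
    {"claw":0.45,"delta_pos":[-2.88,0.4,0.7],"rotation":[0,0,0]},
    {"claw":0.45,"delta_pos":[-2.88,0.4,0.7],"rotation":[0,0,0]},
    {"claw":0.45,"delta_pos":[-2.88,0.4,0.7],"rotation":[0,0,0]},
    {"claw":0.45,"delta_pos":[-2.88,0.4,0.7],"rotation":[0,0,0]},
  ],
  newtons=20,
)

```text
clock: 1.1
position: [308.8, -427.9, 172.9]
ee_rot: [[-0.686, -0.727, -0.0], [-0.727, 0.686, 0.001], [-0.0, 0.001, -1.0]]
wrist_force: [1.3, -0.5, 0.4]
opening: 0.551
grip_force: 0.0
```

Call:
play_rows(
  moves=[
    {"claw":0.45,"delta_pos":[-2.88,0.4,0.7],"rotation":[0,0,0]},
    {"claw":0.45,"delta_pos":[-2.88,0.4,0.7],"rotation":[0,0,0]},
    {"claw":0.45,"delta_pos":[-2.88,0.4,0.7],"rotation":[0,0,0]},
    {"claw":0.45,"delta_pos":[-2.88,0.4,0.7],"rotation":[0,0,0]},
    {"claw":0.45,"delta_pos":[-2.88,0.4,0.7],"rotation":[0,0,0]},
    {"claw":0.45,"delta_pos":[-2.88,0.4,0.7],"rotation":[0,0,0]},
    {"claw":0.45,"delta_pos":[-2.88,0.4,0.7],"rotation":[0,0,0]},
    {"claw":0.45,"delta_pos":[-2.88,0.4,0.7],"rotation":[0,0,0]},
    {"claw":0.45,"delta_pos":[-2.88,0.4,0.7],"rotation":[0,0,0]},
    {"claw":0.45,"delta_pos":[0,0,0],"rotation":[0,0,0]},
    {"claw":0.45,"delta_pos":[0,0,0],"rotation":[0,0,0]},
  ],
)

```text
clock: 2.02
position: [460.3, -214.8, 109.8]
ee_rot: [[-0.684, -0.729, -0.002], [-0.729, 0.684, 0.0], [0.001, 0.002, -1.0]]
wrist_force: [0.4, 0.7, -0.4]
opening: 0.553
grip_force: 0.0
```

```bash
python3 - <<'E'
from h import *
d=cam('wrist'); cv2.imwrite('pics/w1.png',d['img']); P=cloud(d);P[d['depth']==0]=np.nan
hsv=cv2.cvtColor(d['img'],cv2.COLOR_BGR2HSV); m=cv2.inRange(hsv,(0,120,40),(16,255,255))>0
q=P[m]; q=q[(q[:,2]>28)&(q[:,2]<42)&(np.hypot(q[:,0]-460,q[:,1]+216)<30)]
print(len(q),np.median(q,0),cv2.minAreaRect(q[:,:2].astype(np.float32)) if len(q) else 0)
go([460,-216,12],227)
E
```

```text
458 [ 459.73485869 -215.98578629   35.04975786] ((460.4550476074219, -215.32089233398438), (24.004894256591797, 12.762467384338379), 46.784854888916016)
dpos cm [ 0.017 -0.044  9.814] rotvec [ 0.0011 -0.0007 -0.0044] after-rot dpos [ 0.024 -0.033  9.814]
q [ -6.8  17.5 -24.6  -0.  -48.  -36.5] pos [ 459.9 -215.6  110.1] f [-0.3 -0.3 -0.7] t 2.0667 open 0.550354843622222 0.0
```

View pics/w1.png

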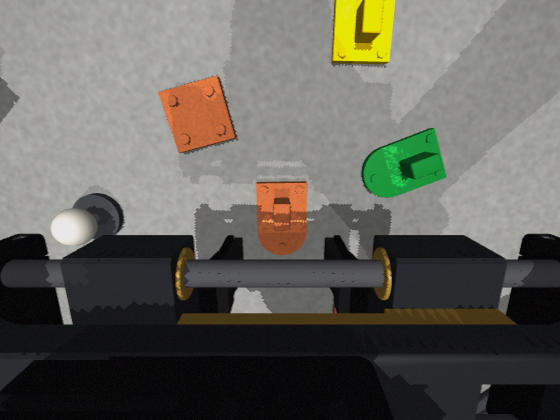

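Wrist view: plate B's lug is at (282,210), centred between the open fingers, with its round end towards (282,250) and nothing else near. Next I descend, grip and lift.

Call:
play_rows(
  moves=[
    {"claw":0.45,"delta_pos":[0.02,-0.04,2.0],"rotation":[0,0,0]},
    {"claw":0.45,"delta_pos":[0,0,2.0],"rotation":[0,0,0]},
    {"claw":0.45,"delta_pos":[0,0,2.0],"rotation":[0,0,0]},
    {"claw":0.45,"delta_pos":[0,0,2.0],"rotation":[0,0,0]},
    {"claw":0.45,"delta_pos":[0,0,1.2],"rotation":[0,0,0]},
    {"claw":0.45,"delta_pos":[0,0,0.5],"rotation":[0,0,0]},
    {"claw":0.45,"delta_pos":[0,0,0],"rotation":[0,0,0]},
    {"claw":1,"delta_pos":[0,0,0],"rotation":[0,0,0]},
    {"claw":1,"delta_pos":[0,0,0],"rotation":[0,0,0]},
    {"claw":1,"delta_pos":[0,0,0],"rotation":[0,0,0]},
    {"claw":1,"delta_pos":[0,0,0],"rotation":[0,0,0]},
    {"claw":1,"delta_pos":[0,0,0],"rotation":[0,0,0]},
  ],
  newtons=20,
)

```text
clock: 3.07
position: [460.6, -216.5, 14.2]
ee_rot: [[-0.686, -0.728, 0.001], [-0.728, 0.686, -0.0], [-0.001, -0.001, -1.0]]
wrist_force: [0.1, 1.1, -0.3]
opening: 0.257
grip_force: 0.0
```

Call:
play_rows(
  moves=[
    {"claw":1,"delta_pos":[0,0,0],"rotation":[0,0,0]},
    {"claw":1,"delta_pos":[0,0,-0.5],"rotation":[0,0,0]},
    {"claw":1,"delta_pos":[0,0,-1.5],"rotation":[0,0,0]},
    {"claw":1,"delta_pos":[0,0,-2],"rotation":[0,0,0]},
    {"claw":1,"delta_pos":[0,0,-2],"rotation":[0,0,0]},
    {"claw":1,"delta_pos":[0,0,-2],"rotation":[0,0,0]},
    {"claw":1,"delta_pos":[0,0,-2],"rotation":[0,0,0]},
    {"claw":1,"delta_pos":[0,0,-2],"rotation":[0,0,0]},
    {"claw":1,"delta_pos":[0,0,-2],"rotation":[0,0,0]},
    {"claw":1,"delta_pos":[0,0,-2],"rotation":[0,0,0]},
    {"claw":1,"delta_pos":[0,0,0],"rotation":[0,0,0]},
  ],
)

```text
clock: 3.98
position: [462.6, -217.1, 178.0]
ee_rot: [[-0.685, -0.728, 0.008], [-0.728, 0.685, -0.002], [-0.004, -0.008, -1.0]]
wrist_force: [2.0, -0.1, 0.1]
opening: 0.158
grip_force: 20.0
```

```bash
cat >> h.py <<'E'
def tcp(lx,clear,hold=3,cx=532,cy=142.7,yaw=0.5):
    """TCP world for plate origin at chute-local x lx, clear mm above floor, tips hold mm above plate top"""
    t=np.radians(20);c,s=np.cos(t),np.sin(t); o=np.array([lx,0,42+(lx+67)*np.tan(t)])
    return Rz(yaw)@(o+10*np.array([c,0,s])+(9+hold+clear)*np.array([-s,0,c]))+[cx,cy,0]
E
python3 - <<'E'
from h import *
for c in (60,2): print(tcp(-60,c))
go(tcp(-60,60),360.5,20)
go([*tcp(-60,60)[:2],185],360.5,0)
E
```

```text
[456.77434036 142.04351561 115.62586177]
[476.61075333 142.21662537  61.12368976]
dpos cm [-25.734  25.082   6.149] rotvec [ 0.398   0.1666 -2.3064] after-rot dpos [ -2.385 -35.918   5.772]
q [ -6.9  13.  -19.6   0.1 -57.  -36.4] pos [ 462.6 -217.1  178. ] f [ 2.  -0.1  0.1] t 3.9833 open 0.15753111207762202 19.998979568481445
dpos cm [-25.762  25.028  -0.788] rotvec [-0.0085 -0.007  -2.3345] after-rot dpos [ -0.267 -35.918  -0.698]
q [ -6.9  13.  -19.6   0.1 -57.  -36.4] pos [ 462.6 -217.1  178. ] f [ 2.  -0.1  0.1] t 3.9833 open 0.15753111207762202 19.998979568481445
```

Call:
play_rows(
  moves=[
    {"claw":1,"delta_pos":[-2.58,2.5,-0.1],"rotation":[0,0,0]},
    {"claw":1,"delta_pos":[-2.58,2.5,-0.1],"rotation":[0,0,0]},
    {"claw":1,"delta_pos":[-2.58,2.5,-0.1],"rotation":[0,0,0]},
    {"claw":1,"delta_pos":[-2.58,2.5,-0.1],"rotation":[0,0,0]},
    {"claw":1,"delta_pos":[-2.58,2.5,-0.1],"rotation":[0,0,0]},
    {"claw":1,"delta_pos":[-2.58,2.5,-0.1],"rotation":[0,0,0]},
    {"claw":1,"delta_pos":[-2.58,2.5,-0.1],"rotation":[0,0,0]},
    {"claw":1,"delta_pos":[-2.58,2.5,-0.1],"rotation":[0,0,0]},
    {"claw":1,"delta_pos":[-2.58,2.5,-0.1],"rotation":[0,0,0]},
    {"claw":1,"delta_pos":[-2.58,2.5,0],"rotation":[0,0,0]},
    {"claw":1,"delta_pos":[0,0,0],"rotation":[0,0,-0.1167]},
    {"claw":1,"delta_pos":[0,0,0],"rotation":[0,0,-0.1167]},
  ],
)

```text
clock: 4.98
position: [454.6, 144.7, 181.7]
ee_rot: [[-0.491, -0.871, -0.001], [-0.871, 0.491, -0.0], [0.001, 0.001, -1.0]]
wrist_force: [0.7, -1.0, -0.8]
opening: 0.162
grip_force: 20.0
```

Call:
play_rows(
  moves=[
    {"claw":1,"delta_pos":[0,0,0],"rotation":[0,0,-0.1167]},
    {"claw":1,"delta_pos":[0,0,0],"rotation":[0,0,-0.1167]},
    {"claw":1,"delta_pos":[0,0,0],"rotation":[0,0,-0.1167]},
    {"claw":1,"delta_pos":[0,0,0],"rotation":[0,0,-0.1167]},
    {"claw":1,"delta_pos":[0,0,0],"rotation":[0,0,-0.1167]},
    {"claw":1,"delta_pos":[0,0,0],"rotation":[0,0,-0.1167]},
    {"claw":1,"delta_pos":[0,0,0],"rotation":[0,0,-0.1167]},
    {"claw":1,"delta_pos":[0,0,0],"rotation":[0,0,-0.1167]},
    {"claw":1,"delta_pos":[0,0,0],"rotation":[0,0,-0.1167]},
    {"claw":1,"delta_pos":[0,0,0],"rotation":[0,0,-0.1167]},
    {"claw":1,"delta_pos":[0,0,0],"rotation":[0,0,-0.1167]},
    {"claw":1,"delta_pos":[0,0,0],"rotation":[0,0,-0.1167]},
  ],
)

```text
clock: 5.98
position: [454.7, 142.4, 181.7]
ee_rot: [[0.773, -0.635, -0.002], [-0.635, -0.773, -0.001], [-0.001, 0.001, -1.0]]
wrist_force: [0.7, 0.6, -1.0]
opening: 0.155
grip_force: 20.0
```

Call:
play_rows(
  moves=[
    {"claw":1,"delta_pos":[0,0,0],"rotation":[0,0,-0.1167]},
    {"claw":1,"delta_pos":[0,0,0],"rotation":[0,0,-0.1167]},
    {"claw":1,"delta_pos":[0,0,0],"rotation":[0,0,-0.1167]},
    {"claw":1,"delta_pos":[0,0,0],"rotation":[0,0,-0.1167]},
    {"claw":1,"delta_pos":[0,0,0],"rotation":[0,0,-0.1167]},
    {"claw":1,"delta_pos":[0,0,0],"rotation":[0,0,-0.1167]},
    {"claw":1,"delta_pos":[0,0,0],"rotation":[0,0.1164,0]},
    {"claw":1,"delta_pos":[0,0,0],"rotation":[0,0.1164,0]},
    {"claw":1,"delta_pos":[0,0,0],"rotation":[0,0.1164,0]},
    {"claw":1,"delta_pos":[0,0,0],"rotation":[0,0,0]},
    {"claw":1,"delta_pos":[0,0,0],"rotation":[0,0,0]},
  ],
)

```text
clock: 6.9
position: [453.8, 138.6, 180.8]
ee_rot: [[0.948, 0.005, 0.318], [0.007, -1.0, -0.006], [0.318, 0.008, -0.948]]
wrist_force: [0.7, 0.8, -0.1]
opening: 0.158
grip_force: 20.0
```

```bash
python3 - <<'E'
from h import *
go(tcp(-60,2),360.5,20)
d=cam('scene'); x,y=map(int,pix(d,[500,142,80])); print(x,y)
cv2.imwrite('pics/s2.png',cv2.resize(d['img'][max(0,y-110):y+90,max(0,x-130):x+130],None,fx=3,fy=3))
E
```

```text
dpos cm [-1.635 -0.441 12.067] rotvec [ 0.0088  0.0254 -0.0011] after-rot dpos [-1.941 -0.337 12.025]
q [ 43.9   1.1 -44.1  23.9 -33.7  27.7] pos [453.8 138.6 180.8] f [ 0.7  0.8 -0.1] t 6.9 open 0.1581693226799455 19.998907148838043
368 229
```

View pics/s2.png

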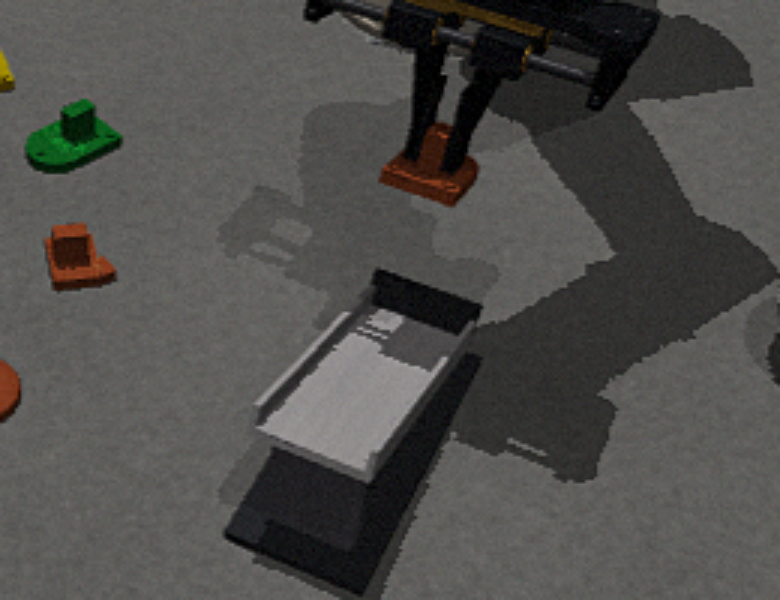

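The crop shows plate B held at (430,175), square end uphill and tilted to match the chute. I descend in two steps.

Call:
play_rows(
  moves=[
    {"claw":1,"delta_pos":[0,0,0],"rotation":[0.009,0.0254,0]},
    {"claw":1,"delta_pos":[-1,-0.2,2],"rotation":[0,0,0]},
    {"claw":1,"delta_pos":[-0.94,-0.14,2],"rotation":[0,0,0]},
    {"claw":1,"delta_pos":[0,0,2],"rotation":[0,0,0]},
    {"claw":1,"delta_pos":[0,0,2],"rotation":[0,0,0]},
    {"claw":1,"delta_pos":[0,0,1.5],"rotation":[0,0,0]},
    {"claw":1,"delta_pos":[0,0,0],"rotation":[0,0,0]},
    {"claw":1,"delta_pos":[0,0,0],"rotation":[0,0,0]},
  ],
)

```text
clock: 7.62
position: [474.0, 142.6, 100.0]
ee_rot: [[0.935, 0.0, 0.355], [-0.0, -1.0, 0.001], [0.355, -0.001, -0.935]]
wrist_force: [-0.1, 0.2, -0.1]
opening: 0.159
grip_force: 20.0
```

```bash
python3 - <<'E'
from h import *
go(tcp(-60,2),360.5,20)
E
```

```text
dpos cm [-1.131  0.041  3.729] rotvec [ 0.0018 -0.0136 -0.0082] after-rot dpos [-1.081  0.039  3.744]
q [ 31.    9.  -58.1  65.4 -11.5  -4.3] pos [474.  142.6 100. ] f [-0.1  0.2 -0.1] t 7.6167 open 0.15906643168417664 19.998396635055542
```

```bash
cat > kin.py <<'E'
import numpy as np
from scipy.spatial.transform import Rotation as Ro
from scipy.optimize import least_squares
D=[([-57.433,22.042,.453],[190.558,-595.22,222.55],[0,0,-1]),([-6.8,17.5,-24.6],[459.9,-215.6,110.1],[0,0,-1]),
([-6.9,13.,-19.6],[462.6,-217.1,178.],[.008,-.002,-1]),([43.9,1.1,-44.1],[453.8,138.6,180.8],[.318,-.006,-.948]),([31,9,-58.1],[474,142.6,100],[.355,.001,-.935])]
def B(q,tz):
    Z=Ro.from_euler('z',q[0],degrees=True).as_matrix(); Y1=Ro.from_euler('y',q[1],degrees=True).as_matrix(); Y2=Ro.from_euler('y',q[1]-q[2],degrees=True).as_matrix()
    return np.column_stack([Z,(Z@Y1)[:,[2]],(Z@Y2)[:,[0,2]],tz])
A=np.vstack([B(q,t) for q,p,t in D]); b=np.hstack([p for q,p,t in D])
lam=2e-3; w,*_=np.linalg.lstsq(np.vstack([A,lam*np.eye(7)]),np.hstack([b,lam*np.array([0,-160,300,350,350,0,200.])]),rcond=None)
def ik(p,tz,q0=(35,5,-40)):
    s=least_squares(lambda q:B(q,tz)@w-p,q0); q=s.x
    F=(Ro.from_euler('z',q[0],degrees=True)*Ro.from_euler('y',q[1]-q[2],degrees=True)).as_matrix().T@tz
    return q.round(1),'q5',-np.degrees(np.arccos(F[0])).round(1),'q4~',np.degrees(np.arctan2(F[1],-F[2])).round(0),s.cost.round(1)
E
python3 - <<'E'
from h import *; from kin import *
print(w.round(0),(A@w-b).round(1))
for lx in (-60,-30,-10,10,30,50):
  for tl in (20,12):
    t=np.radians(tl);print(lx,tl,ik(tcp(lx,4),np.array([np.sin(t),0,-np.cos(t)])))
E
```

```text
[ 169. -145.  -19.  503.  210.   64.  227.] [ -1.8  30.9 -19.5  38.9  10.4  30.7  12.4  13.7   7.3 -12.8  14.1 -15.6
  14.5 -66.1  -2.8]
-60 20 (array([ 39.7,  14.1, -64.2]), 'q5', np.float64(-13.2), 'q4~', np.float64(-107.0), np.float64(0.0))
-60 12 (array([ 37. ,  15.4, -57. ]), 'q5', np.float64(-10.7), 'q4~', np.float64(-42.0), np.float64(0.0))
-30 20 (array([ 37.1,  15.1, -56.6]), 'q5', np.float64(-12.1), 'q4~', np.float64(-80.0), np.float64(0.0))
-30 12 (array([ 34.8,  16.8, -49.5]), 'q5', np.float64(-15.3), 'q4~', np.float64(-27.0), np.float64(0.0))
-10 20 (array([ 35.6,  16.1, -51.6]), 'q5', np.float64(-12.8), 'q4~', np.float64(-63.0), np.float64(0.0))
-10 12 (array([ 33.4,  17.9, -44.5]), 'q5', np.float64(-18.7), 'q4~', np.float64(-21.0), np.float64(0.0))
10 20 (array([ 34.2,  17.1, -46.7]), 'q5', np.float64(-14.5), 'q4~', np.float64(-50.0), np.float64(0.0))
10 12 (array([ 32.2,  19.1, -39.5]), 'q5', np.float64(-22.1), 'q4~', np.float64(-17.0), np.float64(0.0))
30 20 (array([ 32.8,  18.3, -41.7]), 'q5', np.float64(-16.8), 'q4~', np.float64(-40.0), np.float64(0.0))
30 12 (array([ 31. ,  20.4, -34.4]), 'q5', np.float64(-25.5), 'q4~', np.float64(-14.0), np.float64(0.0))
50 20 (array([ 31.6,  19.5, -36.7]), 'q5', np.float64(-19.5), 'q4~', np.float64(-33.0), np.float64(0.0))
50 12 (array([ 29.9,  21.8, -29.3]), 'q5', np.float64(-29.1), 'q4~', np.float64(-12.0), np.float64(0.0))
```

Close to the stop, q3 and q5 are near their ranges, so I move uphill in the chute and let the plate slide from there.

Call:
play_rows(
  moves=[
    {"claw":1,"delta_pos":[1.5,0,0],"rotation":[0,-0.0136,-0.008]},
    {"claw":1,"delta_pos":[2,0,0],"rotation":[0,0,0]},
    {"claw":1,"delta_pos":[1,0,1],"rotation":[0,0,0]},
    {"claw":1,"delta_pos":[0,0,0],"rotation":[0,0,0]},
    {"claw":1,"delta_pos":[0,0,0],"rotation":[0,0,0]},
  ],
)

```text
clock: 8.03
position: [515.4, 143.9, 106.1]
ee_rot: [[0.937, 0.008, 0.35], [0.008, -1.0, 0.002], [0.35, 0.001, -0.937]]
wrist_force: [0.3, -0.1, -1.0]
opening: 0.156
grip_force: 20.0
```

```bash
python3 - <<'E'
from h import *
go(tcp(-10,2),360.5,20)
E
```

```text
dpos cm [0.108 0.127 2.9  ] rotvec [ 0.0014 -0.0088 -0.0004] after-rot dpos [0.133 0.131 2.899]
q [ 33.6  12.2 -50.4  48.4 -14.9  11.2] pos [515.4 143.9 106.1] f [ 0.3 -0.1 -1. ] t 8.0333 open 0.1558592487101702 19.99889463186264
```

Call:
play_rows(
  moves=[
    {"claw":1,"delta_pos":[0.1,0.1,1],"rotation":[0,-0.008,0]},
    {"claw":1,"delta_pos":[0,0,1],"rotation":[0,0,0]},
    {"claw":1,"delta_pos":[0,0,0.6],"rotation":[0,0,0]},
    {"claw":1,"delta_pos":[0,0,0.3],"rotation":[0,0,0]},
    {"claw":1,"delta_pos":[0,0,0],"rotation":[0,0,0]},
    {"claw":1,"delta_pos":[0,0,0],"rotation":[0,0,0]},
  ],
)

```text
clock: 8.53
position: [525.4, 141.6, 79.6]
ee_rot: [[0.94, 0.007, 0.341], [0.008, -1.0, -0.0], [0.341, 0.003, -0.94]]
wrist_force: [-0.0, 0.2, -1.3]
opening: 0.159
grip_force: 20.0
```

```bash
python3 - <<'E'
from h import *
go(tcp(-10,2),360.5,20)
d=cam('scene'); x,y=map(int,pix(d,[500,142,80]))
cv2.imwrite('pics/s3.png',cv2.resize(d['img'][max(0,y-90):y+90,max(0,x-110):x+110],None,fx=3.3,fy=3.3))
E
```

```text
dpos cm [ 0.105 -0.105  0.069] rotvec [ 0.0034  0.0007 -0.0002] after-rot dpos [ 0.105 -0.105  0.069]
q [ 26.   15.1 -53.5  69.   -9.2  -3. ] pos [525.4 141.6  79.6] f [-0.   0.2 -1.3] t 8.5333 open 0.15852808160473897 19.995119869709015
```

View pics/s3.png

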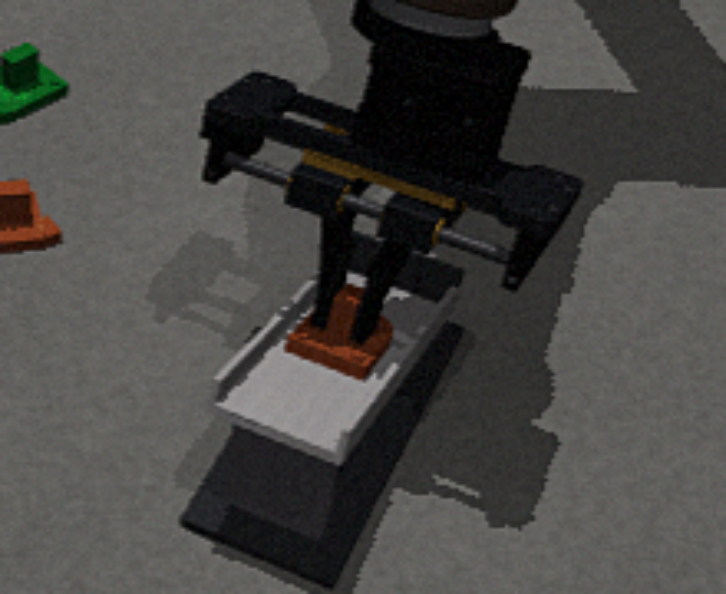

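The crop shows the plate at (340,340) in the channel between the walls, just above the floor. I release, then back off.

Call:
play_rows(
  moves=[
    {"claw":0.72,"delta_pos":[0,0,0],"rotation":[0,0,0]},
    {"claw":0.72,"delta_pos":[0,0,0],"rotation":[0,0,0]},
    {"claw":0.72,"delta_pos":[0,0,0],"rotation":[0,0,0]},
    {"claw":0.72,"delta_pos":[0,0,0],"rotation":[0,0,0]},
    {"claw":0.72,"delta_pos":[0,0,0],"rotation":[0,0,0]},
    {"claw":0.72,"delta_pos":[0,0,0],"rotation":[0,0,0]},
    {"claw":0.72,"delta_pos":[0,0,-1],"rotation":[0,0,0]},
    {"claw":0.72,"delta_pos":[0,0,-2],"rotation":[0,0,0]},
    {"claw":0.72,"delta_pos":[0,0,-2.5],"rotation":[0,0,0]},
    {"claw":0.72,"delta_pos":[0,0,-2.5],"rotation":[0,0,0]},
    {"claw":0.72,"delta_pos":[0,0,-2.5],"rotation":[0,0,0]},
    {"claw":0.72,"delta_pos":[0,0,0],"rotation":[0,0,0]},
  ],
)

```text
clock: 9.58
position: [496.2, 143.9, 176.6]
ee_rot: [[0.936, 0.009, 0.353], [0.008, -1.0, 0.004], [0.353, -0.0, -0.936]]
wrist_force: [0.4, 1.0, 0.4]
opening: 0.283
grip_force: 0.0
```

```bash
cat > chk.py <<'E'
from h import *
def chk(name):
    d=cam('scene'); P=cloud(d);P[d['depth']==0]=np.nan
    x,y=map(int,pix(d,[520,142,70]))
    cv2.imwrite(f'pics/{name}.png',cv2.resize(d['img'][max(0,y-90):y+90,max(0,x-110):x+110],None,fx=3.3,fy=3.3))
    hsv=cv2.cvtColor(d['img'],cv2.COLOR_BGR2HSV); m=cv2.inRange(hsv,(0,120,30),(16,255,255))>0
    q=P[m]; q=(q-[532,142.7,0])@Rz(.5); q=q[(abs(q[:,0])<120)&(abs(q[:,1])<45)&(q[:,2]>25)]
    h=(q[:,2]-42-(q[:,0]+67)*np.tan(np.radians(20)))*np.cos(np.radians(20))
    if len(q): print('orange n',len(q),'local x',np.percentile(q[:,0],[1,99]),'y',np.percentile(q[:,1],[1,99]),'h',np.percentile(h,[1,50,99])); l=q[h>28]; print('lug top local',len(l),np.median(l,0) if len(l) else 0, 'want first lug x ~',-67+9.4-12,' second',-1+9.4-12); return l
E
python3 - <<'E'
from chk import *
chk('s4'); go([575,-206.8,110],298.8)
E
```

```text
orange n 543 local x [-102.25450222  -32.98411913] y [-25.95606191  28.84030466] h [  1.47489486   9.727615   379.27888438]
lug top local 106 [-59.90985921  -0.75307955  81.33926568] want first lug x ~ -69.6  second -3.5999999999999996
dpos cm [ 4.873 35.033  8.77 ] rotvec [-0.1913 -0.3237  1.0647] after-rot dpos [34.471  9.904  6.45 ]
q [ 40.2   5.  -42.6  27.5 -29.2  27.7] pos [495.7 143.  174.5] f [ 0.7  0.6 -1.6] t 9.6333 open 0.28170258983127855 0.0
```

View pics/s4.png

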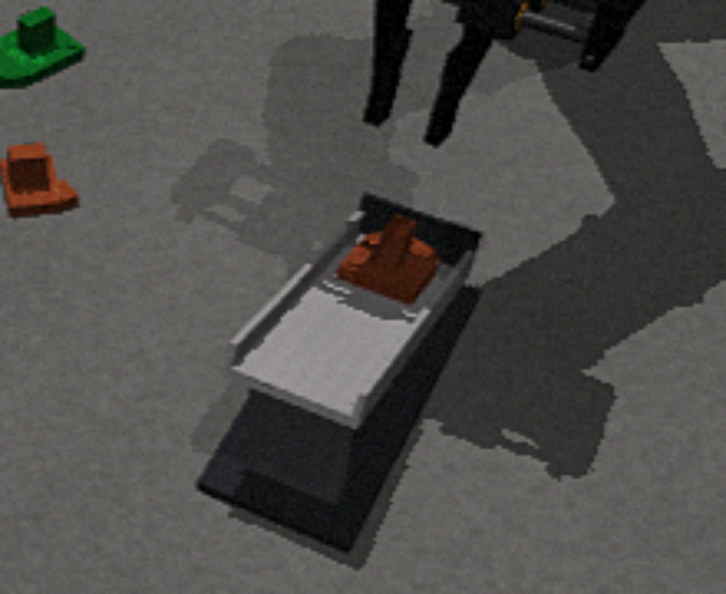

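Plate B lies flat at the stop around (395,265), extent −102 to −33 mm as wanted. Next is plate A.

Call:
play_rows(
  moves=[
    {"claw":0.45,"delta_pos":[0,0,0],"rotation":[-0.0191,-0.0324,0.1065]},
    {"claw":0.45,"delta_pos":[0,0,0],"rotation":[-0.0191,-0.0324,0.1065]},
    {"claw":0.45,"delta_pos":[0,0,0],"rotation":[-0.0191,-0.0324,0.1065]},
    {"claw":0.45,"delta_pos":[0,0,0],"rotation":[-0.0191,-0.0324,0.1065]},
    {"claw":0.45,"delta_pos":[0,0,0],"rotation":[-0.0191,-0.0324,0.1065]},
    {"claw":0.45,"delta_pos":[0,0,0],"rotation":[-0.0191,-0.0324,0.1065]},
    {"claw":0.45,"delta_pos":[0,0,0],"rotation":[-0.0191,-0.0324,0.1065]},
    {"claw":0.45,"delta_pos":[0,0,0],"rotation":[-0.0191,-0.0324,0.1065]},
    {"claw":0.45,"delta_pos":[0,0,0],"rotation":[-0.0191,-0.0324,0.1065]},
    {"claw":0.45,"delta_pos":[0,0,0],"rotation":[-0.0191,-0.0324,0.1065]},
  ],
)

```text
clock: 10.47
position: [494.6, 140.5, 170.0]
ee_rot: [[0.475, -0.88, -0.009], [-0.88, -0.475, -0.005], [0.0, 0.01, -1.0]]
wrist_force: [-0.5, 0.5, -0.1]
opening: 0.546
grip_force: 0.0
```

Call:
play_rows(
  moves=[
    {"claw":0.45,"delta_pos":[3.45,0.99,0.64],"rotation":[0,0,0]},
    {"claw":0.45,"delta_pos":[3.45,0.99,0.64],"rotation":[0,0,0]},
    {"claw":0.45,"delta_pos":[3.45,0.99,0.64],"rotation":[0,0,0]},
    {"claw":0.45,"delta_pos":[3.45,0.99,0.64],"rotation":[0,0,0]},
    {"claw":0.45,"delta_pos":[3.45,0.99,0.64],"rotation":[0,0,0]},
    {"claw":0.45,"delta_pos":[3.45,0.99,0.64],"rotation":[0,0,0]},
    {"claw":0.45,"delta_pos":[3.45,0.99,0.64],"rotation":[0,0,0]},
    {"claw":0.45,"delta_pos":[3.45,0.99,0.64],"rotation":[0,0,0]},
    {"claw":0.45,"delta_pos":[3.45,0.99,0.64],"rotation":[0,0,0]},
    {"claw":0.45,"delta_pos":[3.45,0.99,0.64],"rotation":[0,0,0]},
    {"claw":0.45,"delta_pos":[0,0,0],"rotation":[0,0,0]},
    {"claw":0.45,"delta_pos":[0,0,0],"rotation":[0,0,0]},
  ],
)

```text
clock: 11.47
position: [572.0, -211.6, 105.9]
ee_rot: [[0.476, -0.879, -0.01], [-0.879, -0.476, -0.004], [-0.001, 0.01, -1.0]]
wrist_force: [-1.3, -0.2, 0.6]
opening: 0.55
grip_force: 0.0
```

```bash
python3 - <<'E'
from h import *
d=cam('wrist'); P=cloud(d);P[d['depth']==0]=np.nan
hsv=cv2.cvtColor(d['img'],cv2.COLOR_BGR2HSV); m=cv2.inRange(hsv,(0,120,40),(16,255,255))>0
q=P[m]; q=q[(q[:,2]>30)&(q[:,2]<42)&(np.hypot(q[:,0]-575,q[:,1]+207)<40)]
print(len(q),np.median(q,0) if len(q) else 0,cv2.minAreaRect(q[:,:2].astype(np.float32)) if len(q) else 0)
go([575.1,-206.8,12],298.8)
E
```

```text
487 [ 576.24078257 -207.14452535   35.07656184] ((575.9544067382812, -206.4317169189453), (13.445892333984375, 24.562007904052734), 27.83787727355957)
dpos cm [-0.166 -0.518  9.453] rotvec [ 0.0095  0.0008 -0.0044] after-rot dpos [-0.171 -0.429  9.457]
q [ -4.9  26.6 -10.4   0.3 -53.5  33.2] pos [ 572.2 -210.4  106.6] f [0.4 1.2 0.4] t 11.5167 open 0.545693838347691 0.0
```

Call:
play_rows(
  moves=[
    {"claw":0.45,"delta_pos":[0,0,0],"rotation":[0.0095,0,-0.004]},
    {"claw":0.45,"delta_pos":[-0.15,-0.45,2.0],"rotation":[0,0,0]},
    {"claw":0.45,"delta_pos":[0,0,2.0],"rotation":[0,0,0]},
    {"claw":0.45,"delta_pos":[0,0,2.0],"rotation":[0,0,0]},
    {"claw":0.45,"delta_pos":[0,0,2.0],"rotation":[0,0,0]},
    {"claw":0.45,"delta_pos":[0,0,1.0],"rotation":[0,0,0]},
    {"claw":0.45,"delta_pos":[0,0,0.3],"rotation":[0,0,0]},
    {"claw":0.45,"delta_pos":[0,0,0],"rotation":[0,0,0]},
    {"claw":1,"delta_pos":[0,0,0],"rotation":[0,0,0]},
    {"claw":1,"delta_pos":[0,0,0],"rotation":[0,0,0]},
    {"claw":1,"delta_pos":[0,0,0],"rotation":[0,0,0]},
    {"claw":1,"delta_pos":[0,0,0],"rotation":[0,0,0]},
  ],
  newtons=20,
)

```text
clock: 12.52
position: [577.4, -205.8, 16.6]
ee_rot: [[0.484, -0.875, 0.005], [-0.875, -0.484, 0.0], [0.002, -0.005, -1.0]]
wrist_force: [1.0, 0.2, -0.3]
opening: 0.329
grip_force: 0.0
```

Call:
play_rows(
  moves=[
    {"claw":1,"delta_pos":[0,0,0],"rotation":[0,0,0]},
    {"claw":1,"delta_pos":[0,0,0],"rotation":[0,0,0]},
    {"claw":1,"delta_pos":[0,0,-0.5],"rotation":[0,0,0]},
    {"claw":1,"delta_pos":[0,0,-1.5],"rotation":[0,0,0]},
    {"claw":1,"delta_pos":[0,0,-2.5],"rotation":[0,0,0]},
    {"claw":1,"delta_pos":[0,0,-2.5],"rotation":[0,0,0]},
    {"claw":1,"delta_pos":[0,0,-2.5],"rotation":[0,0,0]},
    {"claw":1,"delta_pos":[0,0,-2.5],"rotation":[0,0,0]},
    {"claw":1,"delta_pos":[0,0,-2.5],"rotation":[0,0,0]},
    {"claw":1,"delta_pos":[0,0,-2.5],"rotation":[0,0,0]},
    {"claw":1,"delta_pos":[0,0,0],"rotation":[0,0,0]},
    {"claw":1,"delta_pos":[0,0,0],"rotation":[0,0,0]},
  ],
)

```text
clock: 13.52
position: [577.0, -205.8, 187.6]
ee_rot: [[0.484, -0.875, 0.007], [-0.875, -0.484, 0.0], [0.003, -0.006, -1.0]]
wrist_force: [-1.3, 0.2, -1.5]
opening: 0.16
grip_force: 20.0
```

```bash
python3 - <<'E'
from h import *
print(tcp(25,60),tcp(25,2)); go(tcp(25,80),180.5,-20); go(tcp(25,80),180.5,0)
E
```

```text
[541.77110382 142.78527113 146.56333168] [561.60751679 142.95838088  92.06115968]
dpos cm [-32.552 -13.161   2.207] rotvec [ 0.3529 -0.2099  2.0433] after-rot dpos [ 4.43  34.893  0.756]
q [ -4.5  22.1  -4.6  -0.1 -62.9  33.5] pos [ 577.  -205.8  187.6] f [-1.3  0.2 -1.5] t 13.5167 open 0.1596257009160276 19.97109979391098
dpos cm [-32.552 -13.161   2.207] rotvec [-0.0073  0.0047  2.0669] after-rot dpos [ 3.905 34.893  2.226]
q [ -4.5  22.1  -4.6  -0.1 -62.9  33.5] pos [ 577.  -205.8  187.6] f [-1.3  0.2 -1.5] t 13.5167 open 0.1596257009160276 19.97109979391098
```

Call:
play_rows(
  moves=[
    {"claw":1,"delta_pos":[-3.26,-1.32,0],"rotation":[0,0,0]},
    {"claw":1,"delta_pos":[-3.26,-1.32,0],"rotation":[0,0,0]},
    {"claw":1,"delta_pos":[-3.26,-1.32,0],"rotation":[0,0,0]},
    {"claw":1,"delta_pos":[-3.26,-1.32,0],"rotation":[0,0,0]},
    {"claw":1,"delta_pos":[-3.26,-1.32,0],"rotation":[0,0,0]},
    {"claw":1,"delta_pos":[-3.26,-1.32,0],"rotation":[0,0,0]},
    {"claw":1,"delta_pos":[-3.26,-1.32,0],"rotation":[0,0,0]},
    {"claw":1,"delta_pos":[-3.26,-1.32,0],"rotation":[0,0,0]},
    {"claw":1,"delta_pos":[-3.26,-1.32,0],"rotation":[0,0,0]},
    {"claw":1,"delta_pos":[-3.26,-1.32,0],"rotation":[0,0,0]},
    {"claw":1,"delta_pos":[0,0,0],"rotation":[0,0,0.1148]},
    {"claw":1,"delta_pos":[0,0,0],"rotation":[0,0,0.1148]},
  ],
)

```text
clock: 14.52
position: [532.9, 145.2, 184.0]
ee_rot: [[0.27, -0.963, 0.0], [-0.963, -0.27, -0.001], [0.001, -0.0, -1.0]]
wrist_force: [-0.4, -1.0, -0.6]
opening: 0.158
grip_force: 20.0
```

Call:
play_rows(
  moves=[
    {"claw":1,"delta_pos":[0,0,0],"rotation":[0,0,0.1148]},
    {"claw":1,"delta_pos":[0,0,0],"rotation":[0,0,0.1148]},
    {"claw":1,"delta_pos":[0,0,0],"rotation":[0,0,0.1148]},
    {"claw":1,"delta_pos":[0,0,0],"rotation":[0,0,0.1148]},
    {"claw":1,"delta_pos":[0,0,0],"rotation":[0,0,0.1148]},
    {"claw":1,"delta_pos":[0,0,0],"rotation":[0,0,0.1148]},
    {"claw":1,"delta_pos":[0,0,0],"rotation":[0,0,0.1148]},
    {"claw":1,"delta_pos":[0,0,0],"rotation":[0,0,0.1148]},
    {"claw":1,"delta_pos":[0,0,0],"rotation":[0,0,0.1148]},
    {"claw":1,"delta_pos":[0,0,0],"rotation":[0,0,0.1148]},
    {"claw":1,"delta_pos":[0,0,0],"rotation":[0,0,0.1148]},
    {"claw":1,"delta_pos":[0,0,0],"rotation":[0,0,0.1148]},
  ],
)

```text
clock: 15.52
position: [533.2, 142.9, 184.0]
ee_rot: [[-0.895, -0.446, 0.0], [-0.446, 0.895, -0.001], [0.0, -0.001, -1.0]]
wrist_force: [-0.4, 0.2, -1.6]
opening: 0.158
grip_force: 20.0
```

Call:
play_rows(
  moves=[
    {"claw":1,"delta_pos":[0,0,0],"rotation":[0,0,0.1148]},
    {"claw":1,"delta_pos":[0,0,0],"rotation":[0,0,0.1148]},
    {"claw":1,"delta_pos":[0,0,0],"rotation":[0,0,0.1148]},
    {"claw":1,"delta_pos":[0,0,0],"rotation":[0,0,0.1148]},
    {"claw":1,"delta_pos":[0,0,0],"rotation":[0,-0.1164,0]},
    {"claw":1,"delta_pos":[0,0,0],"rotation":[0,-0.1164,0]},
    {"claw":1,"delta_pos":[0,0,0],"rotation":[0,-0.1164,0]},
    {"claw":1,"delta_pos":[0,0,0],"rotation":[0,0,0]},
    {"claw":1,"delta_pos":[0,0,0],"rotation":[0,0,0]},
  ],
)

```text
clock: 16.27
position: [529.9, 139.4, 181.7]
ee_rot: [[-0.944, -0.008, 0.329], [-0.01, 1.0, -0.004], [-0.329, -0.007, -0.944]]
wrist_force: [0.5, 0.8, -0.2]
opening: 0.159
grip_force: 20.0
```

```bash
python3 - <<'E'
from chk import *
chk('s5'); go(tcp(25,2,6),180.5,-20)
E
```

```text
orange n 1053 local x [-100.55291961   26.27312134] y [-28.46474238  19.55104594] h [  1.59535419  94.90692655 343.05668513]
lug top local 619 [  6.47662394  -2.85823951 179.92399207] want first lug x ~ -69.6  second -3.5999999999999996
dpos cm [0.395 0.143 9.344] rotvec [-0.0034 -0.0084  0.0007] after-rot dpos [0.474 0.111 9.34 ]
q [  37.3    8.3  -35.2   22.   -32.8 -143.9] pos [533.1 141.6 184.3] f [ 0.1  0.7 -0.2] t 16.3167 open 0.16054656744263673 19.971184730529785
```

View pics/s5.png

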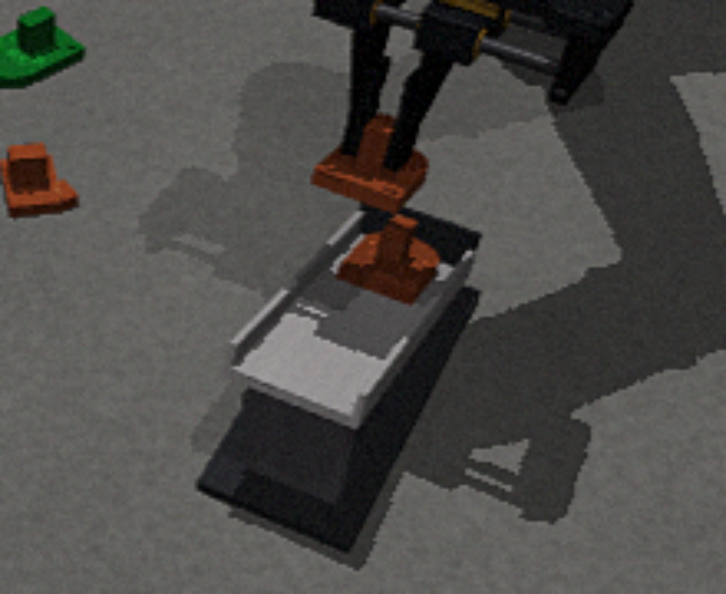

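The crop shows plate B at the stop (395,265) and plate A held above it (375,170), square end uphill and correctly tilted. Now I lower it.

Call:
play_rows(
  moves=[
    {"claw":1,"delta_pos":[0.4,0.14,1.5],"rotation":[0,0,0]},
    {"claw":1,"delta_pos":[0,0,2],"rotation":[0,0,0]},
    {"claw":1,"delta_pos":[0,0,2],"rotation":[0,0,0]},
    {"claw":1,"delta_pos":[0,0,1.5],"rotation":[0,0,0]},
    {"claw":1,"delta_pos":[0,0,0],"rotation":[0,0,0]},
    {"claw":1,"delta_pos":[0,0,0],"rotation":[0,0,0]},
  ],
)

```text
clock: 16.82
position: [555.8, 144.0, 118.2]
ee_rot: [[-0.942, -0.006, 0.336], [-0.007, 1.0, 0.0], [-0.336, -0.002, -0.942]]
wrist_force: [0.0, 1.4, 0.5]
opening: 0.161
grip_force: 20.0
```

```bash
python3 - <<'E'
from h import *
go(tcp(25,2,6),180.5,-20)
E
```

```text
dpos cm [ 0.33  -0.106  2.356] rotvec [-0.0026 -0.0059 -0.0015] after-rot dpos [ 0.344 -0.111  2.354]
q [  34.3   15.   -40.4   31.7  -21.1 -152.3] pos [555.8 144.  118.2] f [0.  1.4 0.5] t 16.8167 open 0.16088945701725427 19.971272349357605
```

Call:
play_rows(
  moves=[
    {"claw":1,"delta_pos":[0.2,-0.1,1],"rotation":[0,-0.006,0]},
    {"claw":1,"delta_pos":[0.1,0,0.8],"rotation":[0,0,0]},
    {"claw":1,"delta_pos":[0,0,0.4],"rotation":[0,0,0]},
    {"claw":1,"delta_pos":[0,0,0],"rotation":[0,0,0]},
    {"claw":1,"delta_pos":[0,0,0],"rotation":[0,0,0]},
  ],
)

```text
clock: 17.23
position: [560.4, 143.4, 98.2]
ee_rot: [[-0.939, -0.007, 0.345], [-0.007, 1.0, 0.002], [-0.345, -0.0, -0.939]]
wrist_force: [0.2, 0.0, -0.7]
opening: 0.155
grip_force: 20.0
```

```bash
python3 - <<'E'
from h import *
go(tcp(25,2,6),180.5,-20)
E
```

```text
dpos cm [ 0.096 -0.049  0.317] rotvec [-0.0008  0.003  -0.0013] after-rot dpos [ 0.096 -0.049  0.318]
q [  32.    16.7  -44.    41.6  -15.8 -160.4] pos [560.4 143.4  98.2] f [ 0.2  0.  -0.7] t 17.2333 open 0.15467931822014339 19.97132509946823
```

Call:
play_rows(
  moves=[
    {"claw":1,"delta_pos":[0,0,0.25],"rotation":[0,0,0]},
    {"claw":1,"delta_pos":[0,0,0],"rotation":[0,0,0]},
    {"claw":0.72,"delta_pos":[0,0,0],"rotation":[0,0,0]},
    {"claw":0.72,"delta_pos":[0,0,0],"rotation":[0,0,0]},
    {"claw":0.72,"delta_pos":[0,0,0],"rotation":[0,0,0]},
    {"claw":0.72,"delta_pos":[0,0,0],"rotation":[0,0,0]},
    {"claw":0.72,"delta_pos":[0,0,0],"rotation":[0,0,0]},
    {"claw":0.72,"delta_pos":[0,0,0],"rotation":[0,0,0]},
    {"claw":0.72,"delta_pos":[0,0,-1],"rotation":[0,0,0]},
    {"claw":0.72,"delta_pos":[0,0,-2],"rotation":[0,0,0]},
    {"claw":0.72,"delta_pos":[0,0,-2.5],"rotation":[0,0,0]},
    {"claw":0.72,"delta_pos":[0,0,-2.5],"rotation":[0,0,0]},
  ],
)

```text
clock: 18.23
position: [531.9, 143.0, 169.7]
ee_rot: [[-0.94, -0.008, 0.341], [-0.008, 1.0, 0.001], [-0.341, -0.002, -0.94]]
wrist_force: [0.8, 0.4, 0.6]
opening: 0.282
grip_force: 0.0
```

Call:
play_rows(
  moves=[
    {"claw":0.72,"delta_pos":[0,0,-2.5],"rotation":[0,0,0]},
    {"claw":0.72,"delta_pos":[0,0,-2],"rotation":[0,0,0]},
    {"claw":0.72,"delta_pos":[0,0,0],"rotation":[0,0,0]},
    {"claw":0.72,"delta_pos":[0,0,0],"rotation":[0,0,0]},
  ],
)

```text
clock: 18.57
position: [517.4, 143.4, 213.2]
ee_rot: [[-0.939, -0.008, 0.345], [-0.007, 1.0, 0.003], [-0.345, 0.001, -0.939]]
wrist_force: [-0.5, -0.3, 0.2]
opening: 0.282
grip_force: 0.0
```

```bash
python3 - <<'E'
from chk import *
chk('s6'); go(tcp(25,2,6),180.5,-20)
E
```

```text
orange n 992 local x [-100.01447257   31.38157622] y [-25.66501075  22.91005032] h [  1.42288736   9.86366502 390.27840028]
lug top local 189 [-28.38783559  -1.1041654  101.83340875] want first lug x ~ -69.6  second -3.5999999999999996
dpos cm [-9.0000e-02 -7.0000e-03  1.2477e+01] rotvec [-0.0013  0.0007 -0.0007] after-rot dpos [-0.099 -0.023 12.477]
q [  39.1    4.8  -34.7   21.1  -36.5 -144.1] pos [517.  142.8 211.8] f [-0.6  0.7 -1. ] t 18.6167 open 0.27884602887413146 0.0
```

View pics/s6.png

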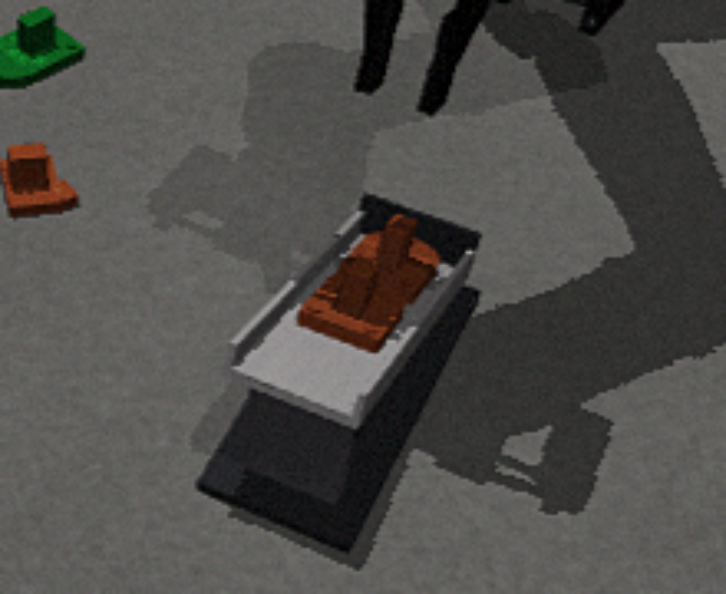

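The crop shows both plates flat in the chute, lugs up. The lower is at the stop and the upper (350,310) sits right behind it; together they span −100 to 31 mm, close to the −102 to 32 mm expected. The arm is clear and the broken half hasn't moved.

```bash
python3 -c "
from cell import r
print(r.close_job())"
```

```text
the job is handed in; nothing more can be done
None
```

Both whole plates are in the chute, flat with lugs up and round ends downhill, the first at the stop and the second right behind it; the broken half was left alone, and I handed the job in at about 19 s (no verdict was returned).

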